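# Fit the paper roll's sprung spindle into its holder

## Task

Put the roll of lining paper into the worktop holder: set one end of its spring-loaded spindle in an end cup, push the spring in far enough to bring the other end in front of the opposite cup, then let it spring out so that both ends sit fully home in their cups, and let go. Go gently: the spring needs about 14 N, and nothing may press on either cup or its post with more than 22 N. Leave the pepper mill, salt shaker, ramekin and round cutter where they are.

Things in the scene. Friction and masses are not known exactly. Their poses are not given: they have to be found in the camera images.
- paper_roll: Cream paper roll, 50 mm diameter, 120 mm long, green band, 0.2 to 0.4 kg, wound tight on a spindle; lies on the worktop. Origin on the spindle axis at the middle of the paper, y along the axis. Beyond the paper, black sleeves of 18 mm diameter reach 80 mm from the origin, then come pins of 11 mm diameter. Over the pin tips 210 mm free, 193 mm with the spring at its stop.
- plain_tip (a point): Centre of the flat tip of the spindle's fixed black pin, at the roll's -y end, 103 mm from the roll's origin; axes as the roll's.
- sprung_tip (a point): Centre of the flat tip of the spindle's sliding steel pin, at the roll's +y end, 107 mm from the roll's origin when free; it slides in along the axis. The paper takes a firm grip: 45 N across the middle of the roll carries the spring's push, though the roll may creep or pivot a few mm in the fingers.
- sprung_end (a joint): How far the steel pin is pushed in (m): 0 free, 0.017 at the hard stop. The spring pushes out with 3 N plus 0.8 N per mm (6 N at 4 mm, 12.6 N at 12 mm, 16.6 N at the stop), give or take 0.5 N of friction; it is damped (0.8 N more per 10 mm/s). Beyond the stop the spindle is rigid.
- paper_holder: Holder fixed to the worktop: marble foot 100 x 262 x 18 mm, origin at the centre of its underside, z up. Two round-topped oak posts, 36 mm wide (x), 14 mm thick, top at 118 mm, inner faces at y = -106 and +106 mm, carry two steel end cups facing each other along y. An 8 mm steel rod joins the posts 42 mm above the worktop.
- cup_line_mid (a point): Point midway between the cups on their common axis, 100 mm above the worktop, axes as the holder's. The roll's origin comes here when both ends are seated (up to 2 mm lower, from the play in the cups). Either spindle end may go in either cup. Hole floors are 206 mm apart, so the seated spring stays pushed in 4 mm.
- left_cup: Post with its end cup at the holder's +y end. Origin: centre of the cup's mouth, 95 mm from cup_line_mid, axes as the holder's. The cup is a steel boss of 29 mm diameter standing 11 mm off its post, with a blind, sharp-edged round hole of 14 mm diameter, 8 mm deep (floor 103 mm from cup_line_mid). Its limit is 22 N.
- right_cup: The same at the holder's -y end. The mouths are 190 mm apart: with one spindle end on a hole's floor the spring must be pushed in at least 12 mm to bring the other end before its mouth.
- pepper_mill: Dark wooden pepper mill, 58 mm diameter, 170 mm tall, standing loose at the back; origin at its foot. To be left alone.
- salt_shaker: Glass salt shaker with steel top, 44 mm diameter, 90 mm tall, standing loose at the back; origin at its foot. To be left alone.
- ramekin_1: White ramekin, 74 mm diameter, 38 mm tall, standing loose at the front; origin at its foot. To be left alone.
- cutter_round: Round tin cookie cutter, 63 mm diameter, 22 mm tall, lying loose at the front; origin at its underside. To be left alone.

How it is judged:
By the outcome, as a careful person would: the job done as asked, in the order asked, and still so for the second after the job is handed in, with the robot touching nothing.
It also fails if it takes over 66 s, if anything falls off the work surface, if the arm or the gripper's body presses on something with over 40 N, if the wrist force passes 120 N, or if a joint passes its speed limit or range.

## Robot

A 6-joint arm with a two-finger parallel gripper is mounted at the origin on a cart in front of the work surface, level with it; the furniture and walls round the work are solid. World frame = base frame: x ahead of the robot, y to its left, z up, the work surface at z = 0. Lengths are in mm, angles in rad, forces in N, time in s.
With the tool pointing down it reaches from about 350 to 1000 mm from the base axis. Payload 7.1 kg.
Tool frame: the origin (TCP) lies at the very end of the fingers, on their centre line; the grasp point (between the pads) lies 19 mm behind it; z points along the fingers, y is the line along which they close (so a half turn about z gives the same grasp; the last joint's range is limited). The gripper opens to 85 mm and grips with 20 to 120 N. Pads are 22 mm wide; open, the fingers measure 114 mm over their backs; the gripper's body (76 mm by 85 mm) begins 54 mm behind the grasp point. The pads swing forward as they close: fully open they stand 13 mm farther back than shut.
Start: joints at [-1.127, 0.423, 1.63, -0, 1.089, -0.019], TCP at [279.048, -559.228, 196.819] pointing down, gripper open.
Joint ranges: [-3, 3], [-0.9, 2.11], [0.09, 2.58], [-1.31, 4.45], [0.11, 2.69], [-2.54, 2.54]. Speed limits (rad/s): [2.39, 2.39, 3.01, 3.14, 3.14, 3.14].

## Interface

Orientations are given as a unit quaternion [w, x, y, z].
In Python, from bench import * gives the robot as it stands. The module is installed in compiled form; this text tells all that it offers.
- The arm moves only by the shell command python3 -m creep 'ROWS' [FORCE]. ROWS is JSON, a list of rows, each an object of numbers: "hand": the opening in per cent of the stroke, from 0 (shut) to 100 (fully open); "x", "y", "z": the shift along the tool's x, y, z in m; "twist": the turn about the tool's z in rad. A call has exactly 8 rows; each row is the pose to reach, as a shift and turn from the pose commanded when the call began, along the tool's axes at that moment; what a row does not reach only later rows make up. A row lasts 1/8 s, in which the tool goes at most 62.5 mm and 10.7 degrees, less where a joint would pass 70% of its speed; a pose out of reach is approached as far as the arm can. A call with a gripper value outside its range is refused whole. The fingers move at their own pace and stop on an object; FORCE is the grip in N (left out, the last holds). Time passes only in rows, so rows that repeat a pose let the fingers close, or fill a call up. It gives the time, the measured TCP pose, the force, the opening and the grip force at its end, in the units of the state.
- sense(): the state, without advancing time (a new reading comes with each control period).
- camera(name): name is "scene" or "top" or "wrist"; returns a dict with "frame" (400x640x3 uint8, blue, green, red), "mtx" (3x3 intrinsics, pixels), "cam_to_world" (4x4, takes a point from camera to world coordinates). Camera axes: x right, y down, z forward; pixel columns grow to the right and rows downward; lengths in mm; the calibration is good to about 2 mm. A picture is of the moment at which its call begins. There is no depth.
- finish_job(): hands the job in; it is judged then, once.
The state is a dict: "t": time; "joint_pos": joint angles; "dq": joint speeds; "effort": joint torques, N m; "tool_pos": TCP position; "tool_rot": TCP orientation; "wrist_force": force on the tool from outside, world axes, zero at the start; "wrist_torque": the same for the moment, N m; "width": finger opening in mm; "gripper_force": force on a finger pad.
Only numpy, scipy, OpenCV 4.12 (cv2) and the standard library are available. Lean on these libraries where they do the work, as an engineer would, in place of code of your own. Each camera call takes 0.05 s, during which the arm holds its last target. There are 200 camera calls.

## Working session

There is one attempt and no reset: what is moved stays moved. The work goes in short steps, Python scripts to look and compute and a shell command to move; the robot and the scene stay as the last step left them, time stands still between calls to the robot, and variables do not carry over. Pictures are saved under pics/ and viewed, at most 10 in all, crops included, and the job is handed in when it is done.

```bash
mkdir -p pics; cat > h.py <<'E'
from bench import *
import numpy as np, cv2
def ray(c,u,v):
    T=np.array(c["cam_to_world"]);d=T[:3,:3]@np.linalg.solve(np.array(c["mtx"]),[u,v,1]);return T[:3,3],d
def at_z(c,u,v,z):
    o,d=ray(c,u,v);return (o+d*(z-o[2])/d[2]).round(1)
def proj(c,p):
    T=np.array(c["cam_to_world"]);q=np.array(c["mtx"])@(T[:3,:3].T@(np.array(p)-T[:3,3]));return (q[:2]/q[2]).round(1)
E
python3 - <<'E'
from h import *
for n in("top","scene"):
    c=camera(n);cv2.imwrite(f"pics/{n}0.png",c["frame"]);print(n,c["mtx"],np.array(c["cam_to_world"]).round(3))
s=sense();print(s)
E
```

```text
top [[484.99263526   0.         317.80057513]
 [  0.         484.99263526 195.82193999]
 [  0.           0.           1.        ]] [[-4.47000e-01 -8.67000e-01  2.20000e-01  3.25476e+02]
 [-8.94000e-01  4.35000e-01 -1.03000e-01 -1.48400e+01]
 [-7.00000e-03 -2.43000e-01 -9.70000e-01  1.13460e+03]
 [ 0.00000e+00  0.00000e+00  0.00000e+00  1.00000e+00]]
scene [[425.97970254   0.         320.06744713]
 [  0.         425.97970254 198.93837104]
 [  0.           0.           1.        ]] [[-5.17000e-01 -6.68000e-01  5.35000e-01  3.33960e+01]
 [-8.56000e-01  3.95000e-01 -3.34000e-01  2.24954e+02]
 [ 1.20000e-02 -6.31000e-01 -7.76000e-01  8.85714e+02]
 [ 0.00000e+00  0.00000e+00  0.00000e+00  1.00000e+00]]
{'t': 0.1, 'joint_pos': array([-1.12701363e+00,  4.23777565e-01,  1.63058940e+00, -1.93585202e-05,
        1.08856121e+00, -1.89753898e-02]), 'dq': array([ 0.00090916, -0.00069334, -0.00291228, -0.0007948 , -0.00016664,
        0.00173002]), 'effort': array([-1.24634862e-03, -5.58421862e+01, -2.82446301e+01, -5.10793166e-05,
        2.88434036e-03,  1.34256851e-06]), 'tool_pos': array([ 278.82126032, -558.78372274,  196.1247303 ]), 'tool_rot': array([-6.50943937e-04,  9.73349831e-01,  2.29324357e-01, -1.49149868e-04]), 'wrist_force': array([-0.09694052,  0.62271384,  0.4447069 ]), 'wrist_torque': array([-0.01254556, -0.00532481, -0.01013414]), 'gripper_force': 0.0, 'width': 85.5143820837215}
```

View pics/top0.png

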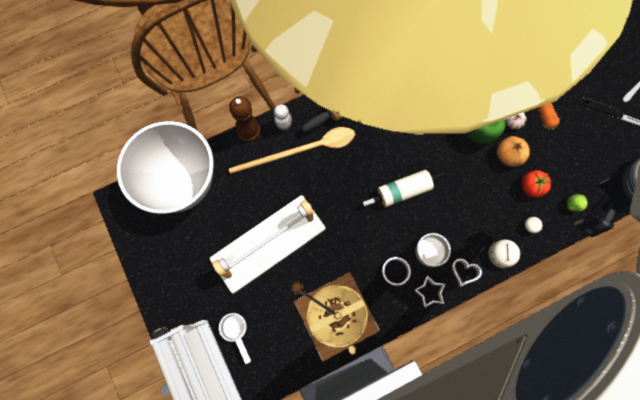

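View pics/scene0.png

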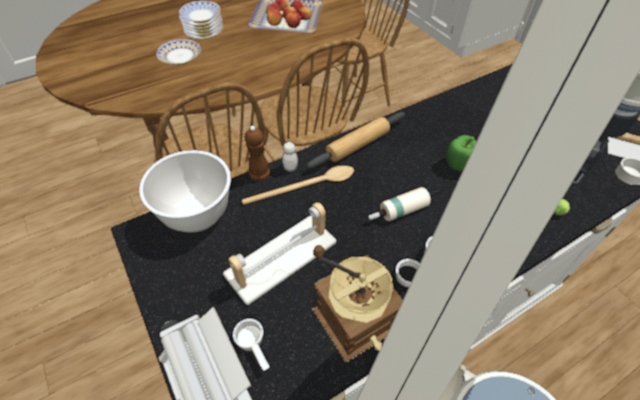

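The top view shows the roll at about (405,188), steel pin tip near (364,203), and black pin to the right. The holder foot spans (212,250)–(325,225), with posts near (221,267) and (306,209). I'll enlarge this area.

```bash
python3 - <<'E'
from h import *
f=cv2.imread("pics/top0.png")[155:305,200:460]
f=cv2.convertScaleAbs(f,alpha=1.0,beta=0)
f=(255*(f/255.)**0.6).astype('uint8')
cv2.imwrite("pics/crop0.png",cv2.resize(f,None,fx=3,fy=3,interpolation=cv2.INTER_CUBIC))
E
```

```text
(no output)
```

View pics/crop0.png

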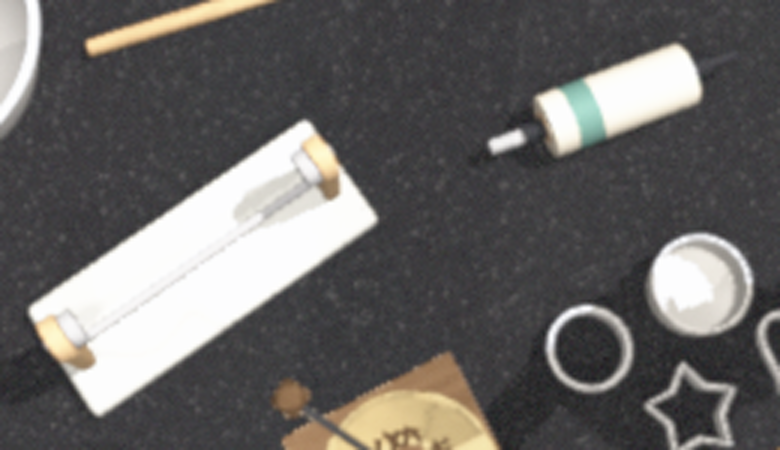

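The crop shows the foot corners at (308,121), (378,217), (100,415) and (30,312). The steel tip is at (490,147) and the black tip at (738,55). Next I convert these to positions.

```bash
python3 - <<'E'
from h import *
c=camera("top")
P=lambda X,Y,z:at_z(c,200+(X+.5)/3-.5,155+(Y+.5)/3-.5,z)
K=np.array([P(*p,18) for p in[(308,121),(378,217),(100,415),(30,312)]])
print(K, [np.linalg.norm(K[i]-K[(i+1)%4]).round(1) for i in range(4)], "mid",K.mean(0))
a=(K[0]+K[1]-K[2]-K[3])/2; print("yaw of long axis",np.degrees(np.arctan2(a[1],a[0])))
st,bt=P(490,147,25),P(738,55,25);d=st-bt;L=np.linalg.norm(d);d/=L
print(st,bt,L,"origin",st-d*107,bt+d*103,np.degrees(np.arctan2(d[1],d[0])))
print("cups", P(307,166,100),P(70,328,100))
print("band",P(578,84,50),"pap",P(620,100,50))
s=sense();t=s["tool_pos"]
from scipy.spatial.transform import Rotation as R
q=s["tool_rot"];print(R.from_quat(q[[1,2,3,0]]).as_matrix().round(3))
E
```

```text
[[ 597.2 -101.2   18. ]
 [ 503.5 -115.9   18. ]
 [ 462.3  139.8   18. ]
 [ 557.3  156.1   18. ]] [np.float64(94.8), np.float64(259.0), np.float64(96.4), np.float64(260.4)] mid [530.075  19.7    18.   ]
yaw of long axis -81.01647661726255
[ 512.7 -218.7   25. ] [ 490.7 -429.6   25. ] 212.0443585667867 origin [ 501.59854927 -325.12254362   25.        ] [ 501.38644323 -327.15586922   25.        ] 84.04473843249659
cups [547.3 -79.3 100. ] [517.1 122.7 100. ]
band [ 522.2 -298.2   50. ] pap [ 496.4 -320.9   50. ]
[[ 0.895  0.446 -0.001]
 [ 0.446 -0.895  0.001]
 [ 0.    -0.001 -1.   ]]
```

```bash
python3 -m creep '[{"hand":100,"x":0.038,"y":-0.0137,"z":0,"twist":-0.125},{"hand":100,"x":0.0757,"y":-0.0274,"z":0,"twist":-0.25},{"hand":100,"x":0.1135,"y":-0.041,"z":0,"twist":-0.375},{"hand":100,"x":0.151,"y":-0.055,"z":0,"twist":-0.5},{"hand":100,"x":0.189,"y":-0.0685,"z":0,"twist":-0.625},{"hand":100,"x":0.227,"y":-0.082,"z":0,"twist":-0.75},{"hand":100,"x":0.265,"y":-0.096,"z":0,"twist":-0.875},{"hand":100,"x":0.3026,"y":-0.1095,"z":0,"twist":-1.0}]' 60
python3 - <<'E'
from h import *
c=camera("wrist");cv2.imwrite("pics/w1.png",c["frame"]);print(c["mtx"],np.array(c["cam_to_world"]).round(3));s=sense();print(s["tool_pos"],s["joint_pos"])
for p in[(512.7,-218.7,25),(490.7,-429.6,25)]:print(proj(c,p))
E
```

```text
t: 1.15
tool_pos: [501.6, -325.0, 196.6]
tool_rot: [-0.0, 0.743, 0.669, -0.0]
wrist_force: [-0.1, -0.3, -0.0]
width: 85.3
gripper_force: 0.0
[[317.3104037    0.         321.30005092]
 [  0.         317.3104037  198.31279683]
 [  0.           0.           1.        ]] [[ 9.94000e-01 -1.00000e-01 -3.40000e-02  5.10263e+02]
 [-1.05000e-01 -9.43000e-01 -3.15000e-01 -2.43891e+02]
 [-1.00000e-03  3.17000e-01 -9.48000e-01  3.74572e+02]
 [ 0.00000e+00  0.00000e+00  0.00000e+00  1.00000e+00]]
[ 504.44391867 -322.04826889  196.68697747] [-0.58927996  0.38446027  1.6907774   0.00244874  1.06604103 -0.49340747]
[321.3  66.1]
[321.6 252.1]
```

View pics/w1.png

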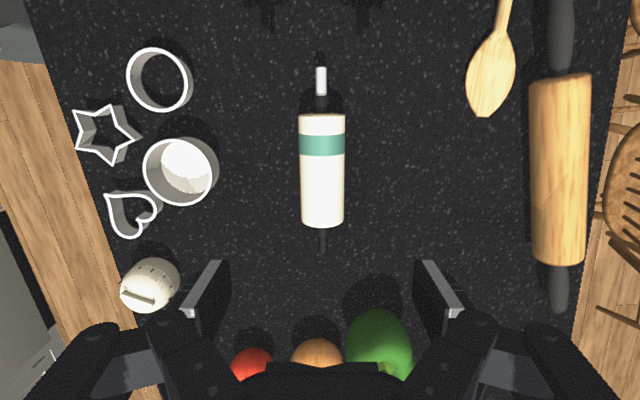

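Steel tip at (321,67) and black tip at (322,252), matching the prediction (66, 252). The tool is aligned, so I'll descend.

```bash
python3 -m creep '[{"hand":100,"z":0.03,"x":0,"y":0,"twist":0},{"hand":100,"z":0.065,"x":0,"y":0,"twist":0},{"hand":100,"z":0.1,"x":0,"y":0,"twist":0},{"hand":100,"z":0.135,"x":0,"y":0,"twist":0},{"hand":100,"z":0.165,"x":0,"y":0,"twist":0},{"hand":100,"z":0.185,"x":0,"y":0,"twist":0},{"hand":100,"z":0.191,"x":0,"y":0,"twist":0},{"hand":100,"z":0.191,"x":0,"y":0,"twist":0}]' 60
python3 - <<'E'
from h import *
s=sense();print(s["tool_pos"],s["wrist_force"],s["width"])
E
```

```text
t: 2.2
tool_pos: [501.2, -326.3, 6.1]
tool_rot: [0.0, 0.744, 0.668, 0.0]
wrist_force: [-0.6, 0.5, -1.2]
width: 85.1
gripper_force: 0.0
[ 501.15045542 -326.34198961    6.0633095 ] [-0.58632849  0.52914364 -1.18000125] 85.1369961171978
```

Now close the gripper.

```bash
python3 -m creep '[{"hand":40,"x":0,"y":0,"z":0,"twist":0},{"hand":40,"x":0,"y":0,"z":0,"twist":0},{"hand":40,"x":0,"y":0,"z":0,"twist":0},{"hand":30,"x":0,"y":0,"z":0,"twist":0},{"hand":30,"x":0,"y":0,"z":0,"twist":0},{"hand":30,"x":0,"y":0,"z":0,"twist":0},{"hand":30,"x":0,"y":0,"z":0,"twist":0},{"hand":30,"x":0,"y":0,"z":0,"twist":0}]' 70
```

```text
t: 3.2
tool_pos: [503.7, -327.9, 10.6]
tool_rot: [0.003, 0.744, 0.668, 0.001]
wrist_force: [-5.4, 4.4, 35.9]
width: 25.5
gripper_force: 18.2
```

```bash
python3 - <<'E'
from h import *
a=camera("wrist")["frame"];b=camera("scene")["frame"]
b=cv2.resize(b[100:300,300:520],(640,582));cv2.imwrite("pics/w2.png",np.hstack([cv2.resize(a,(400,250)),cv2.resize(b,(400,364))[:250]]) if 0 else np.vstack([cv2.resize(a,(440,275)),cv2.resize(b,(440,320))]))
s=sense();print(s["tool_pos"],s["wrist_force"],s["width"],s["gripper_force"])
E
```

```text
[ 503.72015015 -327.89222598   10.6470161 ] [-4.54285869  3.50992056 35.22817942] 26.229806666610695 18.180861175060272
```

View pics/w2.png

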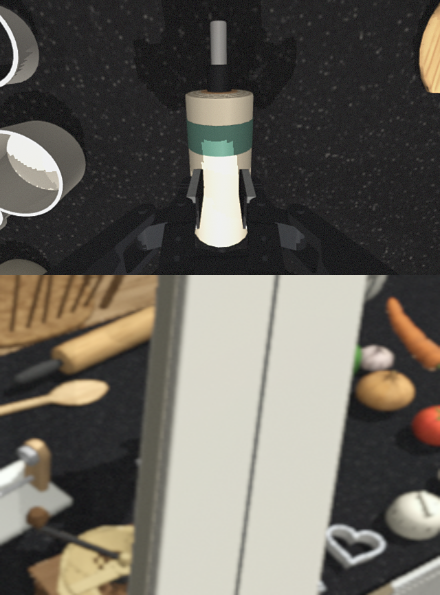

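```bash
python3 - <<'E'
from h import *
c=camera("wrist");a=c["frame"]
a=(255*(a/255.)**0.55).astype('uint8')
cv2.imwrite("pics/w3.png",cv2.resize(a[110:380,200:440],None,fx=2.2,fy=2.2,interpolation=cv2.INTER_CUBIC))
t=sense()["tool_pos"]
for p in[(512.2,-219,25),(507.5,-266,25),(482.6,-263.4,25),(532.3,-268.6,25),t,t+[0,0,19]]:print(proj(c,p))
E
```

```text
[314.1  29.1]
[315.7 133.1]
[266.3 133.4]
[364.7 132.8]
[321.4 232.4]
[321.6 246.8]
```

View pics/w3.png

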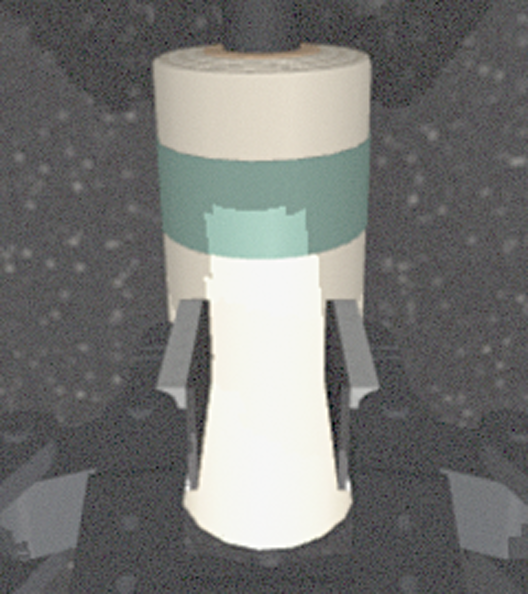

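The pads appear to be pinching the top of the roll: the opening is 26 mm and the visible pad ends sit well above the nominal TCP. I'll open and probe lower gently.

```bash
python3 -m creep '[{"hand":100,"x":0,"y":0,"z":0,"twist":0},{"hand":100,"x":0,"y":0,"z":0,"twist":0},{"hand":100,"x":0,"y":0,"z":0,"twist":0},{"hand":100,"x":0,"y":0,"z":0,"twist":0},{"hand":100,"x":0,"y":0,"z":0.002,"twist":0},{"hand":100,"x":0,"y":0,"z":0.004,"twist":0},{"hand":100,"x":0,"y":0,"z":0.006,"twist":0},{"hand":100,"x":0,"y":0,"z":0.008,"twist":0}]' 70
python3 - <<'E'
from h import *
c=camera("wrist");a=c["frame"]
a=(255*(a/255.)**0.5).astype('uint8')
cv2.imwrite("pics/w4.png",cv2.resize(a[100:,120:520],None,fx=1.8,fy=1.8,interpolation=cv2.INTER_CUBIC))
s=sense();print(s["tool_pos"],s["wrist_force"],s["width"])
E
```

```text
t: 4.35
tool_pos: [500.9, -326.1, -2.4]
tool_rot: [-0.0, 0.744, 0.668, -0.0]
wrist_force: [0.4, 0.0, 0.5]
width: 85.2
gripper_force: 0.0
[ 500.74603848 -326.03918247   -2.60995474] [ 0.07120605  0.48502484 -0.19009947] 85.48794409253173
```

View pics/w4.png

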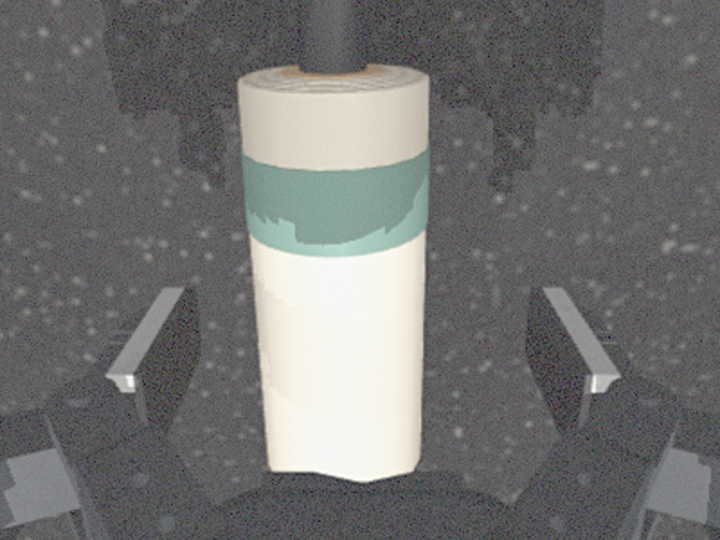

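The open pads end at about (185,288) and (542,288), which puts them about 50 mm above the reported TCP. There was no contact at z=-2.4. So the true fingertips are higher than stated, and I continue down with force checks.

```bash
python3 -m creep '[{"hand":100,"x":0,"y":0,"z":0.004,"twist":0},{"hand":100,"x":0,"y":0,"z":0.008,"twist":0},{"hand":100,"x":0,"y":0,"z":0.012,"twist":0},{"hand":100,"x":0,"y":0,"z":0.016,"twist":0},{"hand":100,"x":0,"y":0,"z":0.020,"twist":0},{"hand":100,"x":0,"y":0,"z":0.023,"twist":0},{"hand":100,"x":0,"y":0,"z":0.026,"twist":0},{"hand":100,"x":0,"y":0,"z":0.028,"twist":0}]' 70
```

```text
t: 5.4
tool_pos: [500.9, -326.1, -30.3]
tool_rot: [-0.0, 0.744, 0.668, -0.0]
wrist_force: [0.3, -0.3, -0.1]
width: 85.7
gripper_force: 0.0
```

```bash
python3 -m creep '[{"hand":100,"x":0,"y":0,"z":0.003,"twist":0},{"hand":100,"x":0,"y":0,"z":0.006,"twist":0},{"hand":55,"x":0,"y":0,"z":0.006,"twist":0},{"hand":50,"x":0,"y":0,"z":0.006,"twist":0},{"hand":50,"x":0,"y":0,"z":0.006,"twist":0},{"hand":50,"x":0,"y":0,"z":0.006,"twist":0},{"hand":50,"x":0,"y":0,"z":0.006,"twist":0},{"hand":50,"x":0,"y":0,"z":0.006,"twist":0}]' 70
```

```text
t: 6.4
tool_pos: [500.9, -326.1, -35.9]
tool_rot: [-0.0, 0.744, 0.668, 0.0]
wrist_force: [-1.8, 1.3, 4.7]
width: 48.8
gripper_force: 72.0
```

The roll is gripped (48.8 mm, 72 N). I'll lift, and triangulate the coffee grinder's knob, which could be in the way.

```bash
python3 -m creep '[{"hand":50,"x":0,"y":0,"z":-0.015,"twist":0},{"hand":50,"x":0,"y":0,"z":-0.035,"twist":0},{"hand":50,"x":0,"y":0,"z":-0.06,"twist":0},{"hand":50,"x":0,"y":0,"z":-0.085,"twist":0},{"hand":50,"x":0,"y":0,"z":-0.11,"twist":0},{"hand":50,"x":0,"y":0,"z":-0.13,"twist":0},{"hand":50,"x":0,"y":0,"z":-0.14,"twist":0},{"hand":50,"x":0,"y":0,"z":-0.14,"twist":0}]' 70
python3 - <<'E'
from h import *
a=camera("top");b=camera("scene")
def tri(p,q):
    o1,d1=ray(a,*p);o2,d2=ray(b,*q);k=np.linalg.lstsq(np.c_[d1,-d2],o2-o1,rcond=None)[0]
    x,y=o1+k[0]*d1,o2+k[1]*d2;return ((x+y)/2).round(),np.linalg.norm(x-y).round(1)
print("knob",tri((297,287),(318,251)),"hub",tri((337,316),(360,276)))
E
```

```text
t: 7.4
tool_pos: [501.2, -326.4, 104.6]
tool_rot: [0.001, 0.744, 0.668, 0.0]
wrist_force: [-0.3, -0.7, -3.9]
width: 48.5
gripper_force: 72.8
knob (array([395.,   1., 208.]), np.float64(0.0)) hub (array([315., -41., 198.]), np.float64(2.6))
```

```bash
python3 -m creep '[{"hand":50,"x":0.025,"y":-0.002,"z":0,"twist":-0.007},{"hand":50,"x":0.07,"y":-0.005,"z":0,"twist":-0.014},{"hand":50,"x":0.12,"y":-0.009,"z":0,"twist":-0.021},{"hand":50,"x":0.17,"y":-0.013,"z":0,"twist":-0.028},{"hand":50,"x":0.22,"y":-0.0165,"z":0,"twist":-0.035},{"hand":50,"x":0.27,"y":-0.020,"z":0,"twist":-0.042},{"hand":50,"x":0.308,"y":-0.023,"z":0,"twist":-0.05},{"hand":50,"x":0.324,"y":-0.024,"z":0,"twist":-0.056}]' 70
python3 - <<'E'
from h import *
c=camera("wrist");a=c["frame"];s=sense();t=s["tool_pos"];print(t,s["tool_rot"],s["wrist_force"])
cv2.imwrite("pics/w5.png",cv2.resize((255*(a/255.)**0.7).astype('uint8')[0:200,190:450],None,fx=3,fy=3,interpolation=cv2.INTER_CUBIC))
print("mouth",proj(c,(516.3,113.9,100)),"tip",proj(c,(517.5,106,165.5)))
np.savez("c5",m=c["mtx"],T=c["cam_to_world"])
E
```

```text
t: 8.5
tool_pos: [510.8, 1.1, 103.1]
tool_rot: [-0.001, 0.724, 0.69, -0.001]
wrist_force: [-0.5, -0.1, -3.8]
width: 48.3
gripper_force: 72.8
[511.08885564   1.68099087 103.26251852] [-7.49393353e-04  7.24223355e-01  6.89564997e-01 -2.90908854e-04] [ 0.09452727  2.80406599 -3.10883043]
mouth [321.1  27.5] tip [325.5  15.3]
```

View pics/w5.png

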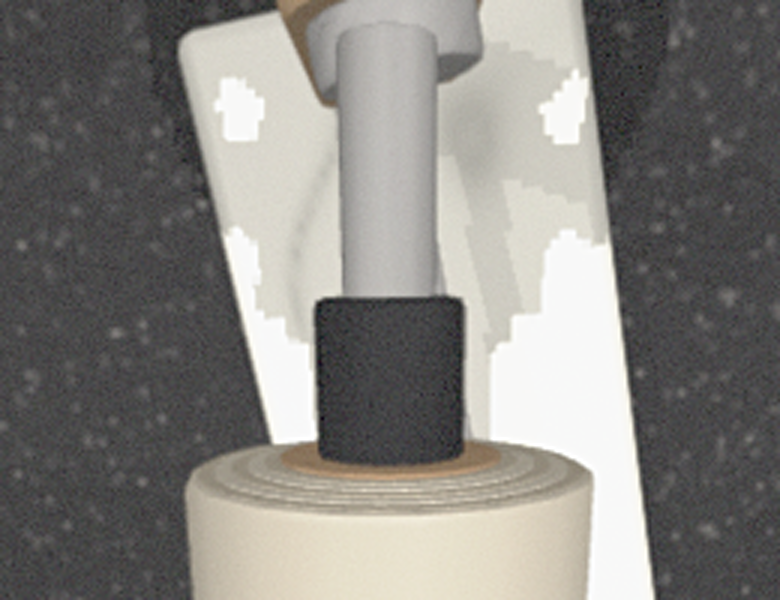

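Tip at crop (388,22) and boss spanning 308–483 (centre 395, agreeing with the predicted mouth column of 321).

```bash
python3 - <<'E'
from h import *
z=np.load("c5.npz");c={"mtx":z["m"],"cam_to_world":z["T"]}
P=lambda X,Y,h:at_z(c,190+(X+.5)/3-.5,(Y+.5)/3-.5,h)
print("tip",P(388,22,164.7),"sleeve",P(390,298,164.7),P(390.5,455,164.7))
print("boss L/R z100",P(308,40,100),P(483,50,100))
F=[P(x,y,18) for x,y in[(225,230),(268,420),(608,225),(650,560)]]
e=F[0]-F[1];print("left edge",F,np.degrees(np.arctan2(e[1],e[0])));e=F[2]-F[3];print(np.degrees(np.arctan2(e[1],e[0])))
E
```

```text
tip [515.5 108.6 164.7] sleeve [514.3  80.4 164.7] [513.4  62.  164.7]
boss L/R z100 [502.2 121.1 100. ] [531.5 118.2 100. ]
left edge [array([471.4,  96.5,  18. ]), array([478. ,  47.4,  18. ]), array([570.1,  92.7,  18. ]), array([584.,   2.,  18.])] 97.65578329951398
98.71293080911096
```

```bash
python3 -m creep '[{"hand":50,"x":-0.0018,"y":0.0034,"z":0.004,"twist":0},{"hand":50,"x":-0.0018,"y":0.0034,"z":0.014,"twist":0},{"hand":50,"x":-0.0018,"y":0.0034,"z":0.026,"twist":0},{"hand":50,"x":-0.0018,"y":0.0034,"z":0.038,"twist":0},{"hand":50,"x":-0.0018,"y":0.0034,"z":0.050,"twist":0},{"hand":50,"x":-0.0018,"y":0.0034,"z":0.060,"twist":0},{"hand":50,"x":-0.0018,"y":0.0034,"z":0.064,"twist":0},{"hand":50,"x":-0.0018,"y":0.0034,"z":0.064,"twist":0}]' 70
python3 - <<'E'
from h import *
c=camera("wrist");a=c["frame"];s=sense();t=s["tool_pos"];print(t,s["wrist_force"])
cv2.imwrite("pics/w6.png",cv2.resize((255*(a/255.)**0.7).astype('uint8')[0:110,240:400],None,fx=5,fy=5,interpolation=cv2.INTER_CUBIC))
np.savez("c6",m=c["mtx"],T=c["cam_to_world"])
E
```

```text
t: 9.55
tool_pos: [515.2, -3.4, 39.6]
tool_rot: [-0.0, 0.725, 0.689, -0.0]
wrist_force: [0.4, 0.4, -4.4]
width: 48.3
gripper_force: 72.8
[515.41532583  -3.37809629  39.88515963] [-0.6703445  -0.43117347 -3.51685778]
```

View pics/w6.png

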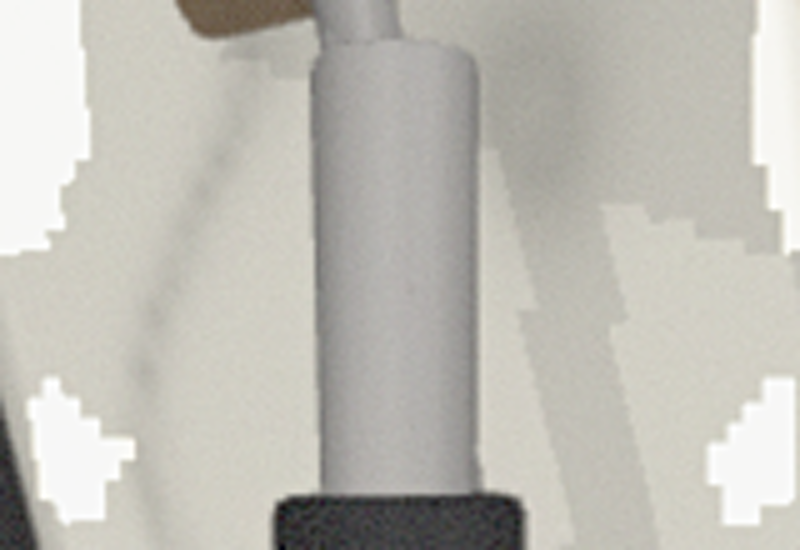

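Tip at crop (395,42). The holder's rod is visible at about (359,10), which gives the holder axis.

```bash
python3 - <<'E'
from h import *
z=np.load("c6.npz");c={"mtx":z["m"],"cam_to_world":z["T"]}
P=lambda X,Y,h:at_z(c,240+(X+.5)/5-.5,(Y+.5)/5-.5,h)
print("tip",P(395,42,105.5),P(395,42,100),"sleeve",P(399,495,100),"rod L,R",P(318,10,42),P(398,10,42),"mid",P(358,10,42), "cam",np.array(c["cam_to_world"])[:3,3])
print("post bottom corner",P(205,38,18),P(180,0,18))
E
```

```text
tip [520.1 102.9 105.5] [520.1 104.1 100. ] sleeve [518.8  76.  100. ] rod L,R [513. 120.  42.] [520.7 119.6  42. ] mid [516.9 119.8  42. ] cam [519.65455121  78.08494115 217.52819239]
post bottom corner [499.5 123.7  18. ] [497.1 127.5  18. ]
```

```bash
python3 -m creep '[{"hand":50,"x":0.002,"y":-0.0004,"z":0.0005,"twist":0},{"hand":50,"x":0.004,"y":-0.0008,"z":0.0005,"twist":0},{"hand":50,"x":0.006,"y":-0.0012,"z":0.0005,"twist":0},{"hand":50,"x":0.008,"y":-0.0016,"z":0.0005,"twist":0},{"hand":50,"x":0.010,"y":-0.002,"z":0.0005,"twist":0},{"hand":50,"x":0.012,"y":-0.0024,"z":0.0005,"twist":0},{"hand":50,"x":0.0137,"y":-0.0028,"z":0.0005,"twist":0},{"hand":50,"x":0.0137,"y":-0.0028,"z":0.0005,"twist":0}]' 70
```

```text
t: 10.6
tool_pos: [513.1, 10.5, 39.3]
tool_rot: [-0.0, 0.725, 0.689, -0.0]
wrist_force: [-0.5, 0.1, -2.7]
width: 48.6
gripper_force: 72.8
```

```bash
python3 -m creep '[{"hand":50,"x":0.001,"y":-0.0002,"z":0,"twist":0},{"hand":50,"x":0.002,"y":-0.0004,"z":0,"twist":0},{"hand":50,"x":0.003,"y":-0.0006,"z":0,"twist":0},{"hand":50,"x":0.004,"y":-0.0008,"z":0,"twist":0},{"hand":50,"x":0.005,"y":-0.001,"z":0,"twist":0},{"hand":50,"x":0.005,"y":-0.001,"z":0,"twist":0},{"hand":50,"x":0.005,"y":-0.001,"z":0,"twist":0},{"hand":50,"x":0.005,"y":-0.001,"z":0,"twist":0}]' 70
```

```text
t: 11.6
tool_pos: [512.5, 15.3, 39.3]
tool_rot: [0.0, 0.725, 0.688, -0.0]
wrist_force: [0.7, -3.3, -3.3]
width: 48.7
gripper_force: 72.8
```

Contact is at the expected floor depth. Now compress in stages, pivoting as I go.

```bash
python3 -m creep '[{"hand":50,"x":0.0013,"y":0.0004,"z":0,"twist":-0.006},{"hand":50,"x":0.0027,"y":0.0009,"z":0,"twist":-0.012},{"hand":50,"x":0.004,"y":0.0013,"z":0,"twist":-0.017},{"hand":50,"x":0.0053,"y":0.0017,"z":0,"twist":-0.023},{"hand":50,"x":0.0067,"y":0.0022,"z":0,"twist":-0.029},{"hand":50,"x":0.008,"y":0.0026,"z":0,"twist":-0.034},{"hand":50,"x":0.008,"y":0.0026,"z":0,"twist":-0.034},{"hand":50,"x":0.008,"y":0.0026,"z":0,"twist":-0.034}]' 90
```

```text
t: 12.6
tool_pos: [516.2, 22.6, 39.5]
tool_rot: [0.001, 0.713, 0.701, 0.0]
wrist_force: [1.5, -9.3, -3.8]
width: 48.5
gripper_force: 92.9
```

```bash
python3 -m creep '[{"hand":50,"x":0.0012,"y":0.0004,"z":0,"twist":-0.006},{"hand":50,"x":0.0024,"y":0.0008,"z":0,"twist":-0.012},{"hand":50,"x":0.0036,"y":0.0012,"z":0,"twist":-0.018},{"hand":50,"x":0.0048,"y":0.0015,"z":0,"twist":-0.024},{"hand":50,"x":0.006,"y":0.0019,"z":0,"twist":-0.03},{"hand":50,"x":0.0064,"y":0.0019,"z":0,"twist":-0.03},{"hand":50,"x":0.0064,"y":0.0019,"z":0,"twist":-0.03},{"hand":50,"x":0.0064,"y":0.0019,"z":0,"twist":-0.03}]' 90
```

```text
t: 13.6
tool_pos: [519.0, 28.3, 39.7]
tool_rot: [0.001, 0.703, 0.711, 0.0]
wrist_force: [4.2, -13.4, -2.6]
width: 48.4
gripper_force: 93.1
```

```bash
python3 -m creep '[{"hand":50,"x":0.0007,"y":0.0005,"z":0,"twist":-0.003},{"hand":50,"x":0.0014,"y":0.001,"z":0,"twist":-0.008},{"hand":50,"x":0.0015,"y":0.002,"z":0,"twist":-0.02},{"hand":50,"x":0.0016,"y":0.003,"z":0,"twist":-0.033},{"hand":50,"x":0.0017,"y":0.0045,"z":0,"twist":-0.048},{"hand":50,"x":0.0017,"y":0.0057,"z":0,"twist":-0.063},{"hand":50,"x":0.0017,"y":0.0057,"z":0,"twist":-0.063},{"hand":50,"x":0.0017,"y":0.0057,"z":0,"twist":-0.063}]' 90
```

```text
t: 14.6
tool_pos: [524.8, 30.0, 39.7]
tool_rot: [0.002, 0.68, 0.733, 0.0]
wrist_force: [3.8, -14.0, -3.1]
width: 48.1
gripper_force: 93.1
```

```bash
python3 -m creep '[{"hand":50,"x":0.0008,"y":0.0005,"z":0,"twist":-0.005},{"hand":50,"x":0.0009,"y":0.0018,"z":0,"twist":-0.02},{"hand":50,"x":0.0009,"y":0.0032,"z":0,"twist":-0.035},{"hand":50,"x":0.001,"y":0.0046,"z":0,"twist":-0.05},{"hand":50,"x":0.001,"y":0.006,"z":0,"twist":-0.066},{"hand":50,"x":0.0011,"y":0.007,"z":0,"twist":-0.077},{"hand":50,"x":0.0011,"y":0.007,"z":0,"twist":-0.077},{"hand":50,"x":0.0011,"y":0.007,"z":0,"twist":-0.077}]' 90
python3 - <<'E'
from h import *
s=sense();print(s["tool_pos"],s["wrist_force"],s["wrist_torque"])
for n in("top","scene"):
    c=camera(n);cv2.imwrite(f"pics/{n}7.png",c["frame"]);print(n,"rmouth",proj(c,(545.7,-73.5,100)),"lmouth",proj(c,(517,114.5,100)))
E
```

```text
t: 15.6
tool_pos: [531.8, 31.5, 39.8]
tool_rot: [0.002, 0.651, 0.759, 0.0]
wrist_force: [4.7, -14.0, -3.1]
width: 48.3
gripper_force: 93.1
[531.80764155  31.48042659  39.75775778] [  4.74620498 -13.95288143  -3.09192757] [-2.1625172  -0.57424806 -0.18999393]
top rmouth [299.9 211.8] lmouth [226.5 262.3]
scene rmouth [311.8 214.2] lmouth [242.3 259.5]
```

```bash
python3 - <<'E'
from h import *
g=lambda f:(255*(f/255.)**0.7).astype('uint8')
a=g(cv2.imread("pics/top7.png"));b=g(cv2.imread("pics/scene7.png"))
A=cv2.resize(a[180:280,205:335],None,fx=3,fy=3,interpolation=cv2.INTER_CUBIC)
B=cv2.resize(b[185:285,225:355],None,fx=3,fy=3,interpolation=cv2.INTER_CUBIC)
w=g(camera("wrist")["frame"]);W=cv2.resize(w[0:230,:],(780,280))
cv2.imwrite("pics/m8.png",np.vstack([np.hstack([A,B]),W]))
E
```

```text
(no output)
```

View pics/m8.png

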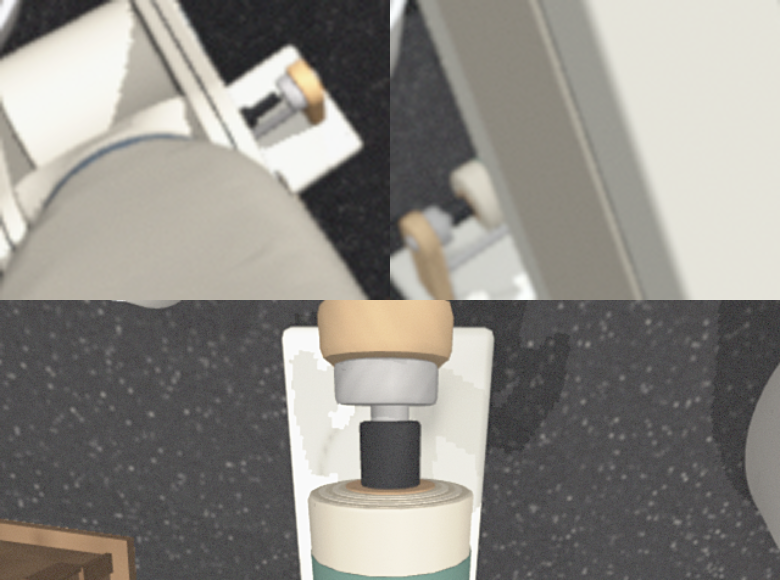

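The wrist view shows the sprung pin inside the left cup, with the roll axis at x=390 and the boss centre at 386 (about 1 mm off). The top view shows the black pin's tip at about (280,97), right at the mouth of the right cup. I'll check the pin's alignment numerically.

```bash
python3 - <<'E'
from h import *
c=camera("top");g=cv2.cvtColor(c["frame"],cv2.COLOR_BGR2GRAY)
print(g[205:228,284:316])
O=np.array([531.8,31.5,100.5]);d=np.array([np.cos(np.radians(98.75)),np.sin(np.radians(98.75)),0])
for l in(80,90,100,103):print(l,proj(c,O-l*d))
E
```

```text
[[ 40  87 166 222 238 243 245 245 245 245 245 245 243 230 192 176 160 142
  163 205 220 223 225 226 224 209 144  64  24  20  18  20]
 [124 189 229 240 244 245 245 245 246 245 245 245 230 192 170 175 184 178
  151 186 217 225 227 228 227 221 180  93  32  22  20  19]
 [215 235 243 245 245 245 245 245 245 245 245 244 215 165 173 191 198 200
  157 144 200 221 225 223 223 221 202 124  41  23  22  20]
 [240 244 245 245 245 245 245 245 245 245 245 244 224 158 174 202 212 216
  195 165 175 206 217 219 217 216 209 152  69  27  24  26]
 [245 245 245 246 245 245 245 245 245 245 243 242 234 191 163 195 216 219
  218 207 170 170 202 210 210 207 203 181 116  52  28  27]
 [245 245 245 246 245 245 245 245 245 243 220 183 176 206 165 158 201 212
  216 223 205 158 180 199 200 196 191 186 175 120  52  24]
 [245 245 245 245 245 246 245 245 241 217 143  76  72 142 124 111 165 197
  208 213 213 182 160 179 185 182 175 168 171 175 110  37]
 [245 245 246 245 245 245 243 230 196 132  64  36  34  61  77 103 135 176
  193 195 201 189 144 144 160 162 153 141 148 194 153  68]
 [245 245 245 245 245 242 221 158  9
[... 1329 characters left out ...]
17 106 111 128 143 153 159 159 160 160
  159 159 159 166 174 217 230 239 243 244 245 246 246 246]
 [245 245 245 241 200 138 122 110 101 109 134 155 159 160 160 159 159 160
  168 170 177 218 231 240 243 244 244 244 245 245 246 246]
 [245 245 245 244 232 172 118 114 131 143 156 161 162 161 160 162 169 177
  218 231 233 241 244 244 245 245 244 244 244 245 246 246]
 [243 245 245 245 242 198 131 137 155 159 163 162 161 161 170 179 217 231
  240 243 244 245 245 245 244 244 244 244 244 245 246 246]
 [237 244 245 245 244 232 186 161 163 164 162 163 170 179 218 232 240 244
  245 245 245 245 245 245 244 245 244 244 245 245 246 246]]
80 [289.6 217.7]
90 [293.3 215.1]
100 [297.1 212.5]
103 [298.2 211.7]
```

Both ends read about 1 mm toward +x. I'll shift -1 mm sideways and start letting the spring out.

```bash
python3 -m creep '[{"hand":50,"x":0,"y":-0.0005,"z":0,"twist":0},{"hand":50,"x":0,"y":-0.001,"z":0,"twist":0},{"hand":50,"x":-0.0007,"y":-0.001,"z":0,"twist":0},{"hand":50,"x":-0.0014,"y":-0.001,"z":0,"twist":0},{"hand":50,"x":-0.0021,"y":-0.001,"z":0,"twist":0},{"hand":50,"x":-0.0028,"y":-0.001,"z":0,"twist":0},{"hand":50,"x":-0.0035,"y":-0.001,"z":0,"twist":0},{"hand":50,"x":-0.0035,"y":-0.001,"z":0,"twist":0}]' 90
```

```text
t: 16.8
tool_pos: [532.1, 28.4, 40.0]
tool_rot: [0.002, 0.652, 0.759, 0.001]
wrist_force: [6.1, -11.5, -3.3]
width: 48.1
gripper_force: 93.2
```

```bash
python3 -m creep '[{"hand":50,"x":-0.0005,"y":0,"z":0,"twist":0},{"hand":50,"x":-0.001,"y":0,"z":0,"twist":0},{"hand":50,"x":-0.0015,"y":0,"z":0,"twist":0},{"hand":50,"x":-0.002,"y":0,"z":0,"twist":0},{"hand":50,"x":-0.002,"y":0,"z":0,"twist":0},{"hand":50,"x":-0.002,"y":0,"z":0,"twist":0},{"hand":50,"x":-0.002,"y":0,"z":0,"twist":0},{"hand":50,"x":-0.002,"y":0,"z":0,"twist":0}]' 90
```

```text
t: 17.8
tool_pos: [532.1, 28.0, 39.9]
tool_rot: [0.001, 0.652, 0.759, 0.002]
wrist_force: [4.9, -0.3, -4.2]
width: 48.4
gripper_force: 93.3
```

Blocked: the plain tip is on the rim of the right cup, pressing at about 11 N. Reworking the top image, the plain end sits about 2.5 mm toward +x. I'll recompress, shift sideways with a slight turn, and re-measure.

```bash
python3 -m creep '[{"hand":50,"x":0.001,"y":0,"z":0,"twist":0},{"hand":50,"x":0.0025,"y":0,"z":0,"twist":0},{"hand":50,"x":0.004,"y":0,"z":0,"twist":0},{"hand":50,"x":0.004,"y":-0.0005,"z":0,"twist":0.004},{"hand":50,"x":0.004,"y":-0.001,"z":0,"twist":0.008},{"hand":50,"x":0.004,"y":-0.0014,"z":0,"twist":0.011},{"hand":50,"x":0.004,"y":-0.0014,"z":0,"twist":0.011},{"hand":50,"x":0.004,"y":-0.0014,"z":0,"twist":0.011}]' 90
cat > pin.py <<'E'
from h import *
c=camera("top");g=cv2.cvtColor(c["frame"],cv2.COLOR_BGR2GRAY).astype(float)
s=sense();print(s["tool_pos"].round(1),s["wrist_force"].round(1))
C=np.array([299.9,211.8]);a=proj(c,(545.7,-73.5,100))-proj(c,(560.9,-172.3,100));a/=np.linalg.norm(a)
n=np.array([a[1],-a[0]]);n*=np.sign(n[1]) # n: image-down side, i.e. -x_h
r=np.arange(-9,9.01,.5)
print("a",a,"n",n,"offset in px (x2.13=mm), + = toward -x_h")
for k in(3,5,7,9,-2,-4):
    p=C+k*a; q=p+r[:,None]*n
    v=cv2.remap(g.astype('float32'),q[:,0].astype('float32')[None],q[:,1].astype('float32')[None],cv2.INTER_CUBIC)[0]
    print(k,v.astype(int))
E
python3 pin.py
```

```text
t: 18.8
tool_pos: [530.8, 29.9, 40.1]
tool_rot: [0.002, 0.656, 0.755, 0.001]
wrist_force: [7.5, -12.2, -4.2]
width: 48.5
gripper_force: 93.3
[530.8  29.9  40.1] [  7.3 -12.7  -4.9]
a [-0.82378339  0.5669047 ] n [0.5669047  0.82378339] offset in px (x2.13=mm), + = toward -x_h
3 [246 245 245 244 245 245 245 245 246 246 235 214 164 104  62  35  31  28
  23  24  37  64  96 113 120 123 122 117 109 103 109 126 144 153 158 159
 158]
5 [245 245 244 245 245 244 244 244 245 244 240 223 167 109  59  34  30  27
  23  25  35  59  92 111 120 121 119 116 108 100  99 113 134 149 158 159
 159]
7 [245 245 244 245 245 245 245 245 247 242 230 196 137  89  45  31  31  28
  25  26  33  59  96 118 128 127 123 119 111 105 110 128 145 156 161 160
 161]
9 [245 245 244 245 245 245 245 246 247 237 217 171 118  69  36  31  28  25
  23  25  37  69 100 118 124 121 119 116 108  98  99 117 137 151 157 159
 161]
-2 [245 246 243 234 213 186 171 170 179 191 201 207 213 218 218 217 214 212
 209 203 201 196 188 183 177 172 160 143 127 108  89  75  69  71  74  77
  84]
-4 [244 244 240 226 200 173 158 157 162 174 188 185 183 186 190 197 207 217
 216 216 218 213 205 197 188 174 158 141 130 112  92  74  59  57  56  58
  60]
```

```bash
python3 -m creep '[{"hand":50,"x":0,"y":-0.0004,"z":0,"twist":0.004},{"hand":50,"x":0,"y":-0.0008,"z":0,"twist":0.008},{"hand":50,"x":0,"y":-0.0008,"z":0,"twist":0.008},{"hand":50,"x":-0.0006,"y":-0.0008,"z":0,"twist":0.008},{"hand":50,"x":-0.0012,"y":-0.0008,"z":0,"twist":0.008},{"hand":50,"x":-0.0018,"y":-0.0008,"z":0,"twist":0.008},{"hand":50,"x":-0.0024,"y":-0.0008,"z":0,"twist":0.008},{"hand":50,"x":-0.0028,"y":-0.0008,"z":0,"twist":0.008}]' 90
python3 pin.py
python3 - <<'E'
from h import *
c=camera("wrist");g=cv2.cvtColor(c["frame"],cv2.COLOR_BGR2GRAY)
for v in(20,60,66,75,85,90,120,140):print(v,g[v,260:380:2])
E
```

```text
t: 19.85
tool_pos: [530.3, 27.8, 40.0]
tool_rot: [0.002, 0.659, 0.752, 0.002]
wrist_force: [6.5, -5.8, -3.6]
width: 48.0
gripper_force: 93.3
[530.3  27.8  40. ] [ 6.9 -7.9 -4.3]
a [-0.82378339  0.5669047 ] n [0.5669047  0.82378339] offset in px (x2.13=mm), + = toward -x_h
3 [245 244 244 245 245 244 244 245 245 245 245 244 223 177 119  63  40  29
  29  29  25  26  42  63  89 110 117 117 110 104 108 125 144 152 158 159
 158]
5 [245 245 246 245 245 244 245 245 246 246 246 242 209 164 104  58  37  27
  28  27  23  26  45  72  98 111 116 116 109 101 100 114 134 149 158 159
 159]
7 [245 245 245 245 245 245 246 246 246 242 235 216 175 133  79  47  35  28
  28  25  22  26  41  63  95 114 122 120 111 105 109 127 145 156 161 160
 159]
9 [245 245 245 245 245 246 245 246 247 239 225 193 156 116  75  51  32  27
  26  23  21  29  51  81 105 114 119 116 108  98  98 116 137 155 160 160
 160]
-2 [245 245 242 233 213 186 169 168 178 190 200 207 214 220 220 217 213 212
 211 205 201 195 187 181 173 165 152 137 126 109  90  75  69  71  74  76
  83]
-4 [244 244 240 226 200 173 159 158 163 173 186 184 183 
[... 1384 characters left out ...]
47 247 247 250 211 220 221 221
 223 223 225 226 186 128 148 165 177 181 187 191 191 187 189 189 178 167
 158 130 180 190 175 172 173 172 172 170 169 175 176 182 188 194 197 202
 206 209 212 208 214 213]
120 [222 218 214 204 199 211 220 221 224 224 225 224 225 224 225 225 225 229
  55  30  32  35  37  37  38  41  42  47  39  48  48  46  43  48  49  50
  47  38  40  39  40  36  51 211 207 206 207 206 208 210 227 224 228 227
 228 227 228 225 226 229]
140 [223 215 198 206 223 220 222 222 224 227 223 226 227 223 225 223 225 231
  92  29  31  43  44  38  47  38  42  41  43  43  41  50  49  46  43  47
  41  44  30  30  34  30  69 221 211 211 211 212 215 227 227 225 226 228
 228 224 228 227 228 227]
```

The pin is now laterally centred at both ends to within about 0.7 mm, so the remaining misfit is probably height (axis about 0.9 mm high). I'll recompress, lower 0.9 mm, and let out again.

```bash
python3 -m creep '[{"hand":50,"x":0.001,"y":0,"z":0,"twist":0},{"hand":50,"x":0.0022,"y":0.0003,"z":0.0005,"twist":0},{"hand":50,"x":0.0022,"y":0.0003,"z":0.0009,"twist":0},{"hand":50,"x":0.0016,"y":0.0003,"z":0.0009,"twist":0},{"hand":50,"x":0.001,"y":0.0003,"z":0.0009,"twist":0},{"hand":50,"x":0.0004,"y":0.0003,"z":0.0009,"twist":0},{"hand":50,"x":-0.0002,"y":0.0003,"z":0.0009,"twist":0},{"hand":50,"x":-0.0002,"y":0.0003,"z":0.0009,"twist":0}]' 90
python3 -c "
from bench import *;s=sense();print(s['tool_pos'],s['wrist_force'],s['wrist_torque'])"
```

```text
t: 20.95
tool_pos: [530.5, 27.1, 39.2]
tool_rot: [0.002, 0.659, 0.752, 0.001]
wrist_force: [5.6, -10.5, -3.4]
width: 48.2
gripper_force: 93.3
[530.54290752  27.12825352  39.2063701 ] [  5.63785147 -10.47797665  -3.37970854] [-1.54458308 -0.93942675 -0.35428305]
```

With the lower height it moves freely: it has gone further out than before and still carries the spring force. Continue.

```bash
python3 -m creep '[{"hand":50,"x":-0.0005,"y":0,"z":0,"twist":0},{"hand":50,"x":-0.001,"y":0,"z":0,"twist":0},{"hand":50,"x":-0.0015,"y":0,"z":0,"twist":0},{"hand":50,"x":-0.002,"y":0,"z":0,"twist":0},{"hand":50,"x":-0.0025,"y":0,"z":0,"twist":0},{"hand":50,"x":-0.003,"y":0,"z":0,"twist":0},{"hand":50,"x":-0.003,"y":0,"z":0,"twist":0},{"hand":50,"x":-0.003,"y":0,"z":0,"twist":0}]' 90
python3 -c "
from bench import *;s=sense();print(s['tool_pos'],s['wrist_force'])"
```

```text
t: 21.95
tool_pos: [530.9, 24.6, 39.2]
tool_rot: [0.002, 0.659, 0.753, 0.001]
wrist_force: [5.6, -8.3, -3.4]
width: 48.3
gripper_force: 93.4
[530.93872733  24.55796066  39.21249501] [ 5.56769533 -8.29216009 -3.35767322]
```

```bash
python3 -m creep '[{"hand":50,"x":-0.0006,"y":0,"z":0,"twist":0},{"hand":50,"x":-0.0012,"y":0,"z":0,"twist":0},{"hand":50,"x":-0.0018,"y":0,"z":0,"twist":0},{"hand":50,"x":-0.0024,"y":0,"z":0,"twist":0},{"hand":50,"x":-0.003,"y":0,"z":0,"twist":0},{"hand":50,"x":-0.0035,"y":0,"z":0,"twist":0},{"hand":50,"x":-0.0035,"y":0,"z":0,"twist":0},{"hand":50,"x":-0.0035,"y":0,"z":0,"twist":0}]' 90
python3 -c "
from bench import *;s=sense();print(s['tool_pos'],s['wrist_force'])"
```

```text
t: 22.95
tool_pos: [531.4, 21.5, 39.2]
tool_rot: [0.002, 0.659, 0.753, 0.002]
wrist_force: [6.7, -5.8, -2.5]
width: 48.0
gripper_force: 93.4
[531.40104952  21.48461078  39.21891856] [ 6.68894941 -5.82013274 -2.46194597]
```

```bash
python3 -m creep '[{"hand":50,"x":-0.0003,"y":0.0002,"z":0,"twist":0},{"hand":50,"x":-0.0006,"y":0.0004,"z":0,"twist":0},{"hand":50,"x":-0.0009,"y":0.0006,"z":0.0003,"twist":0},{"hand":50,"x":-0.0012,"y":0.0006,"z":0.0005,"twist":0},{"hand":50,"x":-0.0015,"y":0.0006,"z":0.0005,"twist":0},{"hand":50,"x":-0.0015,"y":0.0006,"z":0.0005,"twist":0},{"hand":50,"x":-0.0015,"y":0.0006,"z":0.0005,"twist":0},{"hand":50,"x":-0.0015,"y":0.0006,"z":0.0005,"twist":0}]' 90
python3 -c "
from bench import *;s=sense();print(s['tool_pos'],s['wrist_force'])"
```

```text
t: 23.95
tool_pos: [531.7, 20.3, 38.8]
tool_rot: [0.002, 0.658, 0.753, 0.001]
wrist_force: [4.9, -2.9, 1.1]
width: 48.3
gripper_force: 93.7
[531.69224753  20.33506624  38.83448502] [ 4.89986458 -2.94048479  1.05400047]
```

The plain end is on its floor at about mid-holder. Release, then rise.

```bash
python3 -m creep '[{"hand":56,"x":0,"y":0,"z":0,"twist":0},{"hand":58,"x":0,"y":0,"z":0,"twist":0},{"hand":62,"x":0,"y":0,"z":0,"twist":0},{"hand":75,"x":0,"y":0,"z":0,"twist":0},{"hand":100,"x":0,"y":0,"z":0,"twist":0},{"hand":100,"x":0,"y":0,"z":0,"twist":0},{"hand":100,"x":0,"y":0,"z":0,"twist":0},{"hand":100,"x":0,"y":0,"z":0,"twist":0}]' 20
python3 - <<'E'
from h import *
s=sense();print(s["wrist_force"],s["width"])
c=camera("wrist");g=cv2.cvtColor(c["frame"],cv2.COLOR_BGR2GRAY)
for v in(66,90,120):print(v,g[v,270:370:2])
E
python3 pin.py
```

```text
t: 24.95
tool_pos: [529.5, 20.3, 37.9]
tool_rot: [-0.0, 0.659, 0.753, -0.0]
wrist_force: [-0.8, 0.1, 0.2]
width: 85.6
gripper_force: 0.0
[-0.83195494  0.13519615  0.20390586] 85.5899582481217
66 [223 221 219 220 221 217 219 218 214 208 205 200 198 200 205 213 215 215
 219 213 114 138 152 166 174 182 187 189 188 183 181 179 174 160 148 124
 176 173 170 167 167 166 166 169 164 164 170 176 183 190]
90 [217 216 211 200 198 204 213 217 221 223 220 222 221 221 222 224 221 224
 223 223 115 141 156 167 175 183 187 191 187 186 182 180 170 161 149 121
 214 210 182 184 178 177 177 180 185 188 194 197 196 199]
120 [214 216 219 223 222 222 222 222 221 223 223 222 222 223 230 127  24  33
  39  40  39  39  44  38  48  41  48  41  45  48  46  42  46  46  44  45
  39  40  32  32  89 209 207 205 208 210 222 222 224 222]
[529.5  20.3  37.9] [ 0.3 -0.3 -0.6]
a [-0.82378339  0.5669047 ] n [0.5669047  0.82378339] offset in px (x2.13=mm), + = toward -x_h
3 [244 244 244 244 244 244 243 244 244 244 244 243 220 174 116  61  38  26
  23  24  22  26  40  59  85 107 116 117 109 102 108 125 142 149 154 156
 155]
5 [243 243 244 244 244 244 243 244 244 243 244 240 205 161 103  58  37  26
  26  24  20  23  43  69  94 108 115 115 106  97  97 112 133 148 156 156
 156]
7 [241 243 243 242 240 236 235 237 243 237 219 193 155 117  71  43  40  40
  33  29  27  30  39  58  82  94 100 103 103 101 106 125 142 152 158 158
 159]
9 [232 234 235 236 237 238 238 237 238 239 237 241 241 231 229 232 236 226
 215 216 209 207 196 180 174 174 181 172 171 171 168 172 171 178 178 176
 171]
-2 [244 244 241 232 210 183 168 167 175 186 197 204 211 217 217 215 211 208
 207 202 198 194 186 181 172 164 150 134 120 102  83  70  68  71  74  77
  84]
-4 [242 242 239 224 197 170 156 155 160 172 186 182 180 182 187 192 198 205
 203 205 208 202 194 190 182 166 149 132 122 107  89  72  57  54  54  57
  59]
```

```bash
python3 -m creep '[{"hand":100,"x":0,"y":0,"z":-0.01,"twist":0},{"hand":100,"x":0,"y":0,"z":-0.03,"twist":0},{"hand":100,"x":0,"y":0,"z":-0.055,"twist":0},{"hand":100,"x":0,"y":0,"z":-0.08,"twist":0},{"hand":100,"x":0,"y":0,"z":-0.105,"twist":0},{"hand":100,"x":0,"y":0,"z":-0.13,"twist":0},{"hand":100,"x":0,"y":0,"z":-0.145,"twist":0},{"hand":100,"x":0,"y":0,"z":-0.15,"twist":0}]' 20
python3 - <<'E'
from h import *
c=camera("wrist");g=cv2.cvtColor(c["frame"],cv2.COLOR_BGR2GRAY).astype('float32')
s=sense();print(s["tool_pos"],s["wrist_force"])
a=np.array([-.152,.9884,0]);m=np.array([531.5,20.5,98.7])
def row(c,g,ys):
    out=[]
    for y in ys:
        u,v=proj(c,m+a*y+[0,0,7]);out.append((int(y),round(float(u)),round(float(v)),int(g[int(round(v)),int(round(u))]) if 0<=v<400 and 0<=u<640 else None))
    return out
print("wrist, top of pin (y,u,v,gray): sleeve ends near 80, mouth 95");print(row(c,g,range(54,104,2)));print("plain");print(row(c,g,range(-104,-54,2)))
c=camera("top");g=cv2.cvtColor(c["frame"],cv2.COLOR_BGR2GRAY).astype('float32');print("top");print(row(c,g,range(-104,-54,2)))
E
```

```text
t: 26.05
tool_pos: [529.9, 20.3, 189.0]
tool_rot: [0.001, 0.659, 0.753, 0.001]
wrist_force: [-0.5, -0.2, -1.0]
width: 85.3
gripper_force: 0.0
[529.83045644  20.31877353 188.84651151] [-0.43298042  0.44490159  0.11865663]
wrist, top of pin (y,u,v,gray): sleeve ends near 80, mouth 95
[(54, 322, 128, 232), (56, 322, 126, 235), (58, 322, 123, 154), (60, 322, 121, 129), (62, 322, 118, 33), (64, 322, 115, 30), (66, 322, 113, 23), (68, 321, 110, 51), (70, 321, 108, 46), (72, 321, 105, 43), (74, 321, 102, 46), (76, 321, 100, 39), (78, 321, 97, 38), (80, 321, 94, 133), (82, 321, 92, 218), (84, 321, 89, 214), (86, 321, 86, 214), (88, 321, 84, 211), (90, 321, 81, 213), (92, 321, 78, 201), (94, 321, 75, 194), (96, 321, 72, 218), (98, 321, 70, 130), (100, 320, 67, 137), (102, 320, 64, 138)]
plain
[(-104, 325, 295, 198), (-102, 325, 293, 119), (-100, 325, 291, 68), (-98, 325, 289, 44), (-96, 325, 288, 29), (-94, 325, 286, 28), (-92, 325, 284, 32), (-90, 325, 282, 34), (-88, 325, 280, 44), (-86, 325, 278, 41), (-84, 325, 277, 37), (-82, 325, 275, 32), (-80, 325, 273, 48), (-78, 325, 271, 40), (-76, 325, 269, 40), (-74, 325, 267, 37), (-72, 325, 266, 65), (-70, 324, 264, 235), (-68, 324, 262, 232), (-66, 324, 260, 232), (-64, 324, 258, 230), (-62, 324, 256, 231), (-60, 324, 254, 230), (-58, 324, 252, 232), (-56, 324, 250, 230)]
top
[(-104, 303, 209, 227), (-102, 302, 209, 238), (-100, 302, 210, 237), (-98, 301, 210, 236), (-96, 300, 211, 187), (-94, 299, 211, 106), (-92, 299, 212, 46), (-90, 298, 212, 44), (-88, 297, 213, 104), (-86, 296, 214, 247), (-84, 296, 214, 247), (-82, 295, 215, 253), (-80, 294, 215, 253), (-78, 293, 216, 253), (-76, 292, 216, 253), (-74, 292, 217, 253), (-72, 291, 217, 244), (-70, 290, 218, 136), (-68, 290, 218, 136), (-66, 289, 219, 234), (-64, 288, 219, 252), (-62, 287, 220, 253), (-60, 286, 220, 253), (-58, 286, 221, 253), (-56, 285, 221, 253)]
```

```bash
python3 -c "
from bench import *;print(finish_job())"
```

```text
the job is handed in; nothing more can be done
None
```

The paper roll is in the holder with both spindle ends seated as far as force and camera readings show; the gripper is released and clear, and I handed the job in at about 26 s, with one earlier rim touch on the right cup of about 11 N (limit 22 N).

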